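# Push a sample bottle up a sloped gutter into its seat

### The arm

A 6-joint arm with a two-finger parallel gripper is mounted at the origin on the work surface. World frame = base frame: x ahead of the robot, y to its left, z up, the work surface at z = 0. Lengths are in m, angles in rad, forces in N, time in s.
With the tool pointing down it reaches from about 0.425 to 0.95 m from the base axis. Payload 3.5 kg.
Tool frame: the origin (TCP) lies on the centre line of the jaws, within the pads' length; the fingertips stand 14 mm ahead of it and the grasp point (between the pads) lies 5 mm behind it (tips_ahead is the distance from the TCP to the fingertips, in m); y points along the fingers, z is the direction in which the jaws open and shut, and the axes are right-handed (so a half turn about y gives the same grasp; the last joint's range is limited). The gripper opens to 85 mm and grips with 20 to 120 N. Pads are 22 mm wide; open, the fingers measure 114 mm over their backs; the gripper's body (76 mm by 85 mm) begins 54 mm behind the grasp point. The pads swing forward as they close: fully open they stand 13 mm farther back than shut.
Start: joints at [-1.328, 0.286, 1.577, -0, 1.279, -0.15], TCP at [0.258, -0.624, 0.245] pointing down, gripper open.
Joint ranges: [-2.77, 2.77], [-0.9, 2.22], [0.21, 2.48], [-1.53, 4.67], [0.24, 2.81], [-2.84, 2.84]. Speed limits (rad/s): [2.79, 2.79, 3.14, 3.14, 3.14, 3.14].

### API

Orientations are given as a unit quaternion [x, y, z, w].
In Python, from plant import get_state, read_camera, sign_off, tips_ahead gives the robot as it stands.
- The arm moves only by the tool send_rows, never from a script. Its argument "plan" is a list of rows, each a list of 2 entries, a list of its own where there are three numbers: the shift along the tool's x, y, z in units of 12 cm (1.0 is 12 cm), then the turn, a rotation vector about the tool's x, y, z in units of 360 degrees (1.0 is 360 degrees). In form: [[[tx, ty, tz], [rx, ry, rz]], ...]. A call has 1 to 12 rows; each row shifts and turns the commanded pose from where the row before left it, along the tool's axes as they then stand; what a row does not reach is not made up. A row lasts 1/10 s, in which the tool goes at most 50 mm and 8.59 degrees, less where a joint would pass 70% of its speed; a pose out of reach is approached as far as the arm can. A call with a number of a shift or a turn outside -1 to 1 is refused whole. A call with a gripper value outside its range is refused whole. "gripper" is the closure, from 0 (fully open) to 1 (shut), set as the call begins (left out, the last holds). The fingers move at their own pace and stop on an object; "grip_force" is the grip in N (left out, the last holds). Time passes only in rows, so rows that do not move let the fingers close. It gives the time, the measured TCP pose, the force and the opening at its end, in the units of the state.
- get_state(): the state, without advancing time (a new reading comes with each control period).
- read_camera(name): name is "side" or "top"; returns a dict with "img" (384x512x3 uint8, blue, green, red), "fx", "fy", "cx", "cy" (pixels), "D" ([k1, k2, p1, p2, k3] as OpenCV has them; the pictures are not rectified), "world_from_camera" (4x4, takes a point from camera to world coordinates). Camera axes: x right, y down, z forward; pixel columns grow to the right and rows downward; lengths in m; the calibration is good to about 2 mm. A picture is of the moment at which its call begins. There is no depth.
- sign_off(): hands the job in, once; it reports no verdict.
The state is a dict: "time": time; "qpos": joint angles; "dq": joint speeds; "joint_efforts": joint torques, N m; "eef_pos": TCP position; "tcp_rot": TCP orientation; "contact_force": force on the tool from outside, world axes, zero at the start; "wrist_torque": the same for the moment, N m; "opening": opening from 0.0 (shut) to 1.0 (fully open).
Only numpy, scipy, OpenCV 4.12 (cv2) and the standard library are available. Lean on these libraries where they do the work, as an engineer would, in place of code of your own. Each camera call takes 0.05 s, during which the arm holds its last target. There are 200 camera calls.

### The job

With the fingertips, push the amber bottle that lies across the sloped metal gutter up the slope, over the crest, so that it settles in the seat at the top against the end stop and cannot roll back. Push it slowly and gently, never flick, pinch, grip or lift it, leave the things standing around the gutter where they are, and move the hand clear at the end.

Things in the scene. Friction and masses are not known exactly. Their poses are not given: they have to be found in the camera images.
- gutter: Fixed aluminium gutter, 105 mm wide, 258 mm long; inside 97 mm wide between side walls 20 mm above its floor. Origin: centre of the underside, on the bench; z up, y level along it pointing uphill, x across. Floor climbs at 6 deg from the foot to the crest, then falls at 10 deg over 45 mm (the seat) to the end stop. On the ramp a bottle rolls back; past the crest it rolls on by itself to the stop.
- ramp_foot (a point): Point on the floor, mid-width, at the foot of the ramp (gutter y = -130 mm, 20 mm above the bench), axes as the gutter's. From here a low rest bar, 9 mm high, covers the first 8 mm of the slope; nothing else closes the lower end. At the start the bottle lies against this bar, its axis 22.4 mm uphill of this point (level) and 21.5 mm above it.
- crest (a point): Point on the gutter's floor, mid-width, at the crest (gutter y = 65 mm, 40.5 mm above the bench). Axes as the gutter's. A bottle pushed far off the middle of its weight (about 8 mm from its origin towards its +x) goes askew and can jam between the side walls; the gutter stands on a 4 mm base plate, 125 mm wide.
- stop_face (a point): Point on the end stop's downhill face, mid-width (gutter y = 110 mm, 52 mm above the bench), axes as the gutter's. The stop is a plate across the whole gutter, its top 72 mm above the bench. A seated bottle's axis is at gutter y = 91 mm, 55 mm above the bench.
- bottle: Amber glass bottle, white cap, paper label, lying across the gutter; 60 to 130 g, rolls freely. Body 38 mm diameter, 70 mm long; with neck and 31 mm cap 92 mm long. Origin on its axis at mid-length; x is the long axis (cap from -46 to -30 mm, body from -24 to +46 mm); y and z turn as it rolls. Its downhill side is free to a fingertip from 9 mm above the floor up.
- spare_bottle: Bystander: the same kind of bottle standing upright on the bench, loose, 92 mm tall, 38 mm in diameter. Origin at the centre of its foot.
- carton: Bystander: loose small white and green carton, 36 x 85 x 40 mm high. Origin at the centre of its underside.
- tube_rack: Bystander: loose white test tube rack, 75 x 160 mm, 60 mm high (capped tubes in it to 94 mm). Origin at the centre of its underside.
- vial: Bystander: loose clear vial standing upright with a white cap, 26 mm in diameter, 55 mm tall. Origin at the centre of its foot.
There are look-alikes about, which are no part of the job. What is shaped like the bottle but blue is not meant.

How it is judged:
At the end, for the whole second after the job is handed in: The bottle lies at rest in the seat beyond the crest, across the gutter (within 0.12 rad), against the end stop: its axis 85 to 97 mm uphill of the gutter's origin and 50 to 60 mm above the bench, its speed under 20 mm/s (y of bottle in the frame of gutter between 0.085 and 0.097 m and z of bottle in the frame of gutter between 0.05 and 0.06 m and x of bottle in the frame of gutter between -0.015 and 0.015 m and angle between the x axis of bottle and the x axis of gutter, either way round below 0.12 rad and linear speed of bottle below 0.02 m/s); the robot touches nothing.
It fails at once if the bottle is lifted more than about 10 mm off the gutter's floor ((y of bottle in the frame of gutter below -0.05 m and z of bottle in the frame of gutter above 0.058 m) or (y of bottle in the frame of gutter below 0.01 m and z of bottle in the frame of gutter above 0.064 m) or z of bottle in the frame of gutter above 0.0715 m).
It fails at once if the bottle leaves the gutter (z of bottle in the frame of gutter below 0.03 m or x of bottle in the frame of gutter below -0.03 m or x of bottle in the frame of gutter above 0.03 m or y of bottle in the frame of gutter below -0.14 m or y of bottle in the frame of gutter above 0.12 m).
It fails at once if the bottle is flicked (faster than 0.6 m/s) (linear speed of bottle above 0.6 m/s).
It fails at once if the bottle is pinched or pressed with more than 30 N (contact force between the fingers and bottle above 30 N).
It fails at once if a bystander is moved more than 20 mm or tipped (distance of any of spare_bottle, carton, tube_rack, vial from where it was at the start of the episode above 0.02 m or angle between any of spare_bottle, carton, tube_rack, vial's own z axis and vertical above 0.3 rad).
It also fails if it takes over 38 s, if anything falls off the work surface, if the arm or the gripper's body presses on something with over 40 N, if the wrist force passes 120 N, or if a joint passes its speed limit or range.

## Working session

There is one attempt and no reset: what is moved stays moved. The work goes in short steps, Python scripts to look and compute and a tool call to move; the robot and the scene stay as the last step left them, time stands still between calls to the robot, and variables do not carry over. Pictures are saved under pics/ and viewed, about 8 in all and at most 12, crops included, and the job is handed in when it is done.

Besides the shell and the picture viewer there is one more tool, called after "Call:" as name(argument=value, ...) on one line, values as JSON. send_rows: Moves the arm, as the interface text tells. Its arguments: {"type":"object","properties":{"plan":{"type":"array"},"gripper":{"type":"number"},"grip_force":{"type":"number"}},"required":["plan"]}

```bash
mkdir -p pics; ls
python3 - <<'E'
from plant import *
import cv2,numpy as np
for n in("side","top"):
    r=read_camera(n); cv2.imwrite(f"pics/{n}0.png",r["img"])
    np.savez(f"{n}.npz",**{k:np.array(v) for k,v in r.items()})
    print(n,r["fx"],r["cx"],r["cy"],r["D"],np.round(r["world_from_camera"],3).tolist())
print(get_state(),tips_ahead)
E
```

```text
pics
side 347.3559915701593 251.84341653812163 197.10354476105766 [0.00737686 0.         0.         0.         0.        ] [[-0.714, -0.515, 0.474, 0.228], [-0.7, 0.513, -0.497, 0.438], [0.013, -0.687, -0.727, 0.644], [0.0, 0.0, 0.0, 1.0]]
top 478.29669073784896 258.76796879534476 190.79409358581543 [0.00718083 0.         0.         0.         0.        ] [[-0.012, -0.992, 0.128, 0.445], [-1.0, 0.011, -0.015, 0.054], [0.013, -0.128, -0.992, 1.105], [0.0, 0.0, 0.0, 1.0]]
{'time': 0.1, 'qpos': array([-1.32800558e+00,  2.87102411e-01,  1.57805504e+00,  1.11644446e-05,
        1.27862674e+00, -1.50023376e-01]), 'dq': array([-0.00088346, -0.00129117, -0.00436898,  0.00021008,  0.0012751 ,
       -0.00199203]), 'joint_efforts': array([ 5.58844295e-04, -4.07299161e+01, -2.93698347e+01, -1.47977194e-04,
        3.45088280e-03,  2.23442171e-06]), 'eef_pos': array([ 0.25825723, -0.62301364,  0.24405536]), 'tcp_rot': array([-0.13802053,  0.69428596, -0.69273763,  0.13795623]), 'contact_force': array([0.56534206, 0.78025361, 0.58087333]), 'wrist_torque': array([0.00528403, 0.00862429, 0.00616453]), 'opening': 1.0011852944334874} 0.014
```

View pics/side0.png

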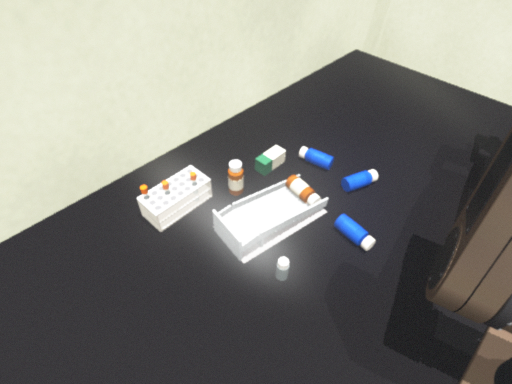

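View pics/top0.png

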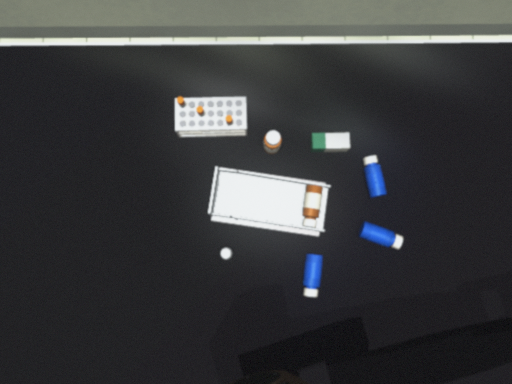

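The side view shows the amber bottle lying at the gutter's lower end at (302,190), with the spare standing at (236,177), the vial at (283,268) and the rack at (175,197). In the top view the amber candidates are (312,203), lying in the gutter, and (272,141), standing upright. The blue look-alikes are at (374,176), (382,235) and (313,275). The one at (312,203) fits because it is amber and lies in the gutter. I'll confirm it in a crop.

Run:
```python
import cv2,numpy as np
t=cv2.imread("pics/top0.png")[155:245,200:340]; s=cv2.imread("pics/side0.png")[165:265,205:335]
t=cv2.resize(t,None,fx=5,fy=5,interpolation=cv2.INTER_CUBIC)
cv2.imwrite("pics/c1.png",t)
s=cv2.resize(s,None,fx=5,fy=5,interpolation=cv2.INTER_CUBIC)
cv2.imwrite("pics/c2.png",s)
```

```text
(no output)
```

View pics/c1.png

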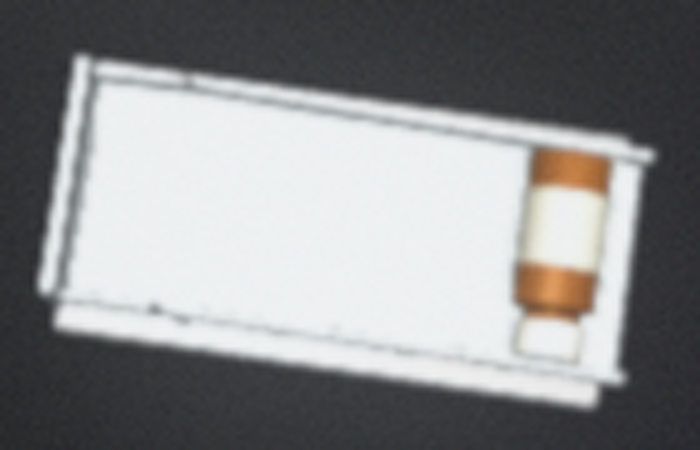

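View pics/c2.png

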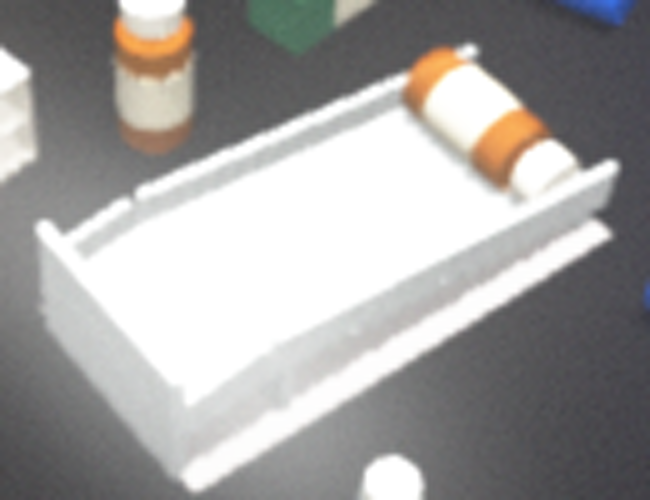

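The crop confirms it: the amber bottle lies at the foot of the gutter, with its cap on the robot side (crop 1 at (547,335)) and its body from (515..610,150..310). Next I fit the gutter pose from corners in both views.

```bash
cat > h.py <<'E'
import cv2,numpy as np
from scipy.spatial.transform import Rotation as R
C={n:dict(np.load(f"{n}.npz")) for n in("side","top")}
def proj(n,P):
    c=C[n];T=np.linalg.inv(c["world_from_camera"])
    K=np.array([[c["fx"],0,c["cx"]],[0,c["fy"],c["cy"]],[0,0,1.]],float)
    return cv2.projectPoints(np.array(P,float).reshape(-1,1,3),cv2.Rodrigues(T[:3,:3])[0],T[:3,3],K,c["D"])[0][:,0]
def ray(n,uv):
    c=C[n];K=np.array([[c["fx"],0,c["cx"]],[0,c["fy"],c["cy"]],[0,0,1.]],float)
    d=np.append(cv2.undistortPoints(np.array([[uv]],float),K,c["D"])[0,0],1)
    W=c["world_from_camera"];return W[:3,3],W[:3,:3]@d
def atz(n,uv,z):
    o,d=ray(n,uv);return o+d*(z-o[2])/d[2]
E
python3 - <<'E'
from h import *
from plant import get_state
from scipy.optimize import least_squares
off={"top":(200,155),"side":(205,165)}
# (cam, crop px, gutter pt mm)
D=[("top",(655,150),(52.5,-130,40)),("top",(625,384),(-52.5,-130,40)),
("top",(97,62),(52.5,110,72)),("top",(58,297),(-52.5,110,72)),
("top",(598,407),(-62.5,-129,4)),("top",(55,330),(-62.5,118,4)),
("side",(617,165),(-52.5,-130,40)),("side",(477,47),(52.5,-130,40)),
("side",(610,235),(-62.5,-129,4)),("side",(190,490),(-62.5,118,4)),
("side",(40,222),(52.5,118,72)),("side",(183,400),(-52.5,118,72))]
px=[(np.array(p)+.5)/5-.5+off[c] for c,p,_ in D]
def f(q,cams=("top","side")):
    r=[]
    for (c,_,g),p in zip(D,px):
        if c in cams:
            g=np.array(g)/1e3;g=R.from_euler('z',q[2]).apply(g)+[q[0],q[1],0]
            r.append(proj(c,g)[0]-p)
    return np.array(r).ravel()
for cams in(("top",),("side",),("top","side")):
    s=least_squares(f,[.45,.05,0],args=(cams,));print(cams,np.round(s.x,4),np.round(s.fun.reshape(-1,2),1).tolist())
q=s.x; np.save("g.npy",q)
for e in((572,150),(549,357)):  # bottle ends: body bottom, cap end (top view), axis z
    w=atz("top",(np.array(e)+.5)/5-.5+off["top"],.0415 if 1 else 0)
    print("bottle end in gutter",np.round(1e3*R.from_euler('z',-q[2]).apply(w-[q[0],q[1],0]),1))
for n,uv,z in(("spare",(272,137),.092),("vial",(226,253),.055),("carton",(331,141),.04),("rack",(211,116),.06),("blue",(380,235),.02)):
    w=atz("top",uv,z);print(n,np.round(1e3*R.from_euler('z',-q[2]).apply(w-[q[0],q[1],0]),0))
M=R.from_quat(get_state()["tcp_rot"]).as_matrix();print(M.round(3))
E
```

```text
('top',) [ 0.5628  0.0195 -0.154 ] [[-3.0, 0.1], [-2.8, -0.5], [2.2, 0.1], [2.7, 0.5], [-0.7, -0.1], [1.5, 0.0]]
('side',) [ 0.5629  0.0246 -0.1658] [[-1.2, 2.3], [-2.3, 1.3], [0.3, 1.0], [1.6, 0.4], [1.2, 0.3], [0.0, -3.5]]
('top', 'side') [ 0.5632  0.0216 -0.1591] [[-3.9, 0.2], [-4.0, -0.3], [1.4, -0.3], [1.6, 0.1], [-1.8, 0.0], [0.5, -0.4], [-0.7, 1.3], [-2.0, 0.5], [0.8, -0.1], [2.8, -0.4], [2.2, -0.2], [1.3, -4.3]]
bottle end in gutter [  48.6 -101.5   41.5]
bottle end in gutter [ -45.1 -103.6   41.5]
spare [130.   8.  92.]
vial [-131.   70.   55.]
carton [ 154. -127.   40.]
rack [166. 150.  60.]
blue [ -40. -267.   20.]
[[-0.924 -0.001  0.383]
 [-0.383  0.002 -0.924]
 [-0.    -1.    -0.002]]
```

Run:
```python
from h import *
from scipy.optimize import least_squares
off={"top":(200,155),"side":(205,165)}
# last entry: which free y-unknown (0 none, 1 foot wall end, 2 stop back, 3 base foot, 4 base top)
D=[("top",(655,150),(52.5,0,40),1),("top",(625,384),(-52.5,0,40),1),
("top",(97,62),(52.5,110,72),0),("top",(58,297),(-52.5,110,72),0),
("top",(75,55),(52.5,0,72),2),("top",(38,293),(-52.5,0,72),2),
("top",(598,407),(-62.5,0,4),3),("top",(55,330),(-62.5,0,4),4),
("side",(617,165),(-52.5,0,40),1),("side",(477,47),(52.5,0,40),1),
("side",(610,235),(-62.5,0,4),3),("side",(190,490),(-62.5,0,4),4),
("side",(40,222),(52.5,0,72),2),("side",(187,395),(-52.5,0,72),2),
("top",(572,150),(47,-107.6,41.5),0),("top",(549,357),(-45,-107.6,41.5),0)]
px=[(np.array(p)+.5)/5-.5+off[c] for c,p,_,_ in D]
def f(q,cams):
    r=[]
    for (c,_,g,k),p in zip(D,px):
        if c in cams:
            g=np.array(g)/1e3
            if k:g[1]=q[2+k]
            g=R.from_euler('z',q[2]).apply(g)+[q[0],q[1],0]
            r.append(proj(c,g)[0]-p)
    return np.array(r).ravel()
for cams in(("top",),("top","side")):
    s=least_squares(f,[.56,.02,-.15,-.13,.118,-.13,.12],args=(cams,),loss="soft_l1");print(cams,np.round(s.x,4),np.round(s.fun.reshape(-1,2),1).tolist())
    q=s.x
    if len(cams)==1: np.save("g.npy",q[:3])
    for e in((572,150),(549,357)):
        w=atz("top",(np.array(e)+.5)/5-.5+off["top"],.0415)
        print("bottle",np.round(1e3*R.from_euler('z',-q[2]).apply(w-[q[0],q[1],0]),1))
```

```text
('top',) [ 0.5641  0.0256 -0.154  -0.1428  0.1185 -0.1368  0.1153] [[-0.1, 0.4], [0.1, -0.2], [-0.6, -0.4], [-0.2, -0.0], [-0.0, 0.4], [-0.1, 0.2], [0.0, -0.1], [0.0, -0.3], [0.8, 0.5], [0.1, -0.4]]
bottle [  47.8 -105.8   41.5]
bottle [ -45.9 -107.4   41.5]
('top', 'side') [ 0.5641  0.0256 -0.1543 -0.1418  0.1184 -0.1346  0.1169] [[-0.6, 0.3], [-0.4, -0.3], [-0.6, -0.5], [-0.2, -0.1], [0.1, 0.4], [0.0, 0.1], [-0.9, -0.3], [-0.6, -0.5], [1.4, -0.4], [-0.1, -0.9], [1.1, -0.6], [1.9, 0.3], [0.4, 0.8], [-1.1, -2.2], [0.8, 0.4], [0.1, -0.4]]
bottle [  47.7 -105.8   41.5]
bottle [ -46.  -107.4   41.5]
```

Call:
send_rows(plan=[[[0, 0, 0], [0, -0.0233, 0]], [[0, 0, 0], [0, -0.0233, 0]], [[0, 0, 0], [0, -0.0233, 0]], [[0, 0, 0], [0, -0.0233, 0]], [[0, 0, 0], [0, -0.0233, 0]], [[0, 0, 0], [0, -0.0233, 0]], [[0, 0, 0], [0, -0.0233, 0]]], gripper=0.65, grip_force=20)

```text
time: 0.8
eef_pos: [0.2583, -0.6232, 0.2445]
tcp_rot: [-0.462, 0.536, -0.535, 0.462]
contact_force: [0.5, -0.2, -0.1]
opening: 0.349
```

Call:
send_rows(plan=[[[-0.25, 0, 0.1], [0, 0, 0]], [[-0.25, 0, 0.1], [0, 0, 0]], [[-0.25, 0, 0.1], [0, 0, 0]], [[-0.25, 0, 0.1], [0, 0, 0]], [[-0.25, 0, 0.1], [0, 0, 0]], [[-0.25, 0, 0.1], [0, 0, 0]], [[-0.25, 0, 0.1], [0, 0, 0]], [[-0.25, 0, 0.1], [0, 0, 0]], [[-0.25, 0, 0.1], [0, 0, 0]], [[-0.25, 0, 0.1], [0, 0, 0]], [[-0.25, 0, 0.1], [0, 0, 0]], [[-0.25, 0, 0.1], [0, 0, 0]]])

```text
time: 2.0
eef_pos: [0.4559, -0.2883, 0.2448]
tcp_rot: [-0.46, 0.537, -0.537, 0.46]
contact_force: [0.9, -0.0, 0.2]
opening: 0.349
```

```bash
cat >> h.py <<'E'
def where():
    import importlib
    from plant import get_state,tips_ahead
    s=get_state();q=np.load("g.npy");Z=R.from_euler('z',-q[2])
    p=Z.apply(s["eef_pos"]-[q[0],q[1],0])*1e3
    M=(Z*R.from_quat(s["tcp_rot"])).as_matrix()
    print("t",round(s["time"],2),"tcp in gutter mm",p.round(1),"open",round(s["opening"],3),"F",Z.apply(s["contact_force"]).round(2),tips_ahead)
    print("tool axes in gutter",M.round(3).tolist())
E
python3 -c "
from h import *;where()"
```

```text
t 2.0 tcp in gutter mm [ -58.7 -326.8  244.8] open 0.349 F [0.94 0.13 0.16] 0.014
tool axes in gutter [[0.001, -0.001, 1.0], [-1.0, 0.001, 0.001], [-0.001, -1.0, -0.001]]
```

Call:
send_rows(plan=[[[-0.239, 0, 0.094], [0, 0, 0]], [[-0.239, 0, 0.094], [0, 0, 0]], [[-0.239, 0, 0.094], [0, 0, 0]], [[-0.239, 0, 0.094], [0, 0, 0]], [[-0.239, 0, 0.094], [0, 0, 0]], [[-0.235, 0, 0.094], [0, 0, 0]], [[0, 0.24, 0], [0, 0, 0]], [[0, 0.24, 0], [0, 0, 0]], [[0, 0.24, 0], [0, 0, 0]], [[0, 0.24, 0], [0, 0, 0]], [[0, 0.2, 0], [0, 0, 0]], [[0, 0, 0], [0, 0, 0]]])

```text
time: 3.2
eef_pos: [0.5455, -0.1291, 0.1015]
tcp_rot: [-0.462, 0.54, -0.534, 0.459]
contact_force: [-0.4, -0.5, 0.5]
opening: 0.348
```

```bash
cat >> h.py <<'E'
def look(name,boxt,boxs,k):
    from plant import read_camera
    a=[]
    for n,b in(("top",boxt),("side",boxs)):
        i=read_camera(n)["img"];cv2.imwrite(f"pics/{name}_{n}.png",i)
        a.append(cv2.resize(i[b[1]:b[3],b[0]:b[2]],None,fx=k,fy=k,interpolation=cv2.INTER_CUBIC))
    h=max(x.shape[0] for x in a)
    a=[cv2.copyMakeBorder(x,0,h-x.shape[0],0,4,cv2.BORDER_CONSTANT) for x in a]
    cv2.imwrite(f"pics/{name}.png",np.hstack(a))
E
python3 -c "
from h import *;where();look('p1',(270,140,360,240),(250,130,360,240),4)"
```

```text
t 3.2 tcp in gutter mm [   5.4 -155.7  101.5] open 0.348 F [-0.32 -0.6   0.52] 0.014
tool axes in gutter [[0.001, -0.009, 1.0], [-1.0, 0.002, 0.001], [-0.002, -1.0, -0.009]]
```

View pics/p1.png

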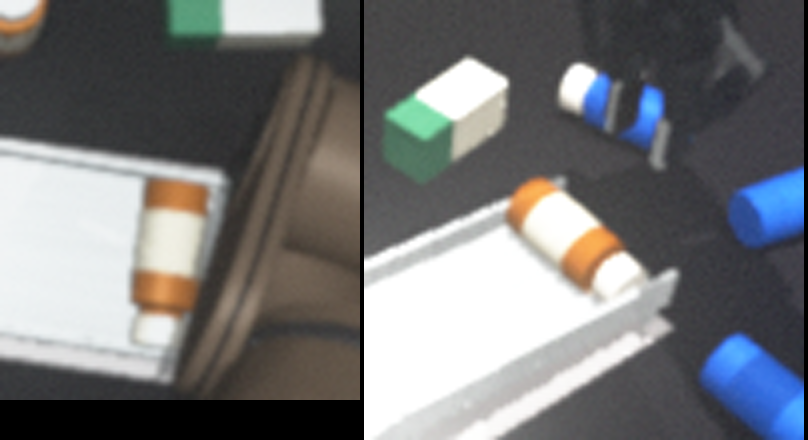

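The side view shows the two grey fingertips ending at about full-image (311.5,162.5) and (323.5,171.3), behind the bottle. I'll compare that with the predicted tip points to get the true tip height.

Run:
```python
from h import *
q=np.load("g.npy");Z=R.from_euler('z',q[2])
for ta in(0,7,14,21,28):
    P=Z.apply(np.array([[x,-144.7,101.5-ta] for x in(-9.6-7,-9.6,20.4,20.4+7)])/1e3)+[q[0],q[1],0]
    print(ta,proj("side",P).round(1).tolist())
```

```text
0 [[323.8, 169.5], [321.7, 167.9], [312.8, 161.1], [310.8, 159.5]]
7 [[323.3, 171.7], [321.2, 170.1], [312.4, 163.3], [310.4, 161.8]]
14 [[322.8, 173.9], [320.8, 172.3], [312.0, 165.5], [310.0, 163.9]]
21 [[322.4, 176.1], [320.3, 174.5], [311.6, 167.7], [309.6, 166.1]]
28 [[321.9, 178.2], [319.8, 176.6], [311.2, 169.8], [309.2, 168.3]]
```

Tips stand about 8 mm ahead of the TCP at this opening, which fits pads that swing back when open. Lowering behind the bottle.

Call:
send_rows(plan=[[[0, 0.1, 0.03], [0, 0, 0]], [[0, 0.1, 0], [0, 0, 0]], [[0, 0.1, 0], [0, 0, 0]], [[0, 0.1, 0], [0, 0, 0]], [[0, 0.075, 0], [0, 0, 0]], [[0, 0, 0], [0, 0, 0]], [[0, 0, 0], [0, 0, 0]]])

```text
time: 4.0
eef_pos: [0.5522, -0.131, 0.0488]
tcp_rot: [-0.46, 0.537, -0.537, 0.46]
contact_force: [-0.0, 0.1, 0.8]
opening: 0.347
```

```bash
python3 -c "
from h import *;where();look('p2',(270,140,360,240),(250,130,360,240),4)"
```

```text
t 4.0 tcp in gutter mm [  12.3 -156.6   48.8] open 0.347 F [-0.02  0.06  0.81] 0.014
tool axes in gutter [[0.001, -0.001, 1.0], [-1.0, 0.0, 0.001], [-0.0, -1.0, -0.001]]
```

View pics/p2.png

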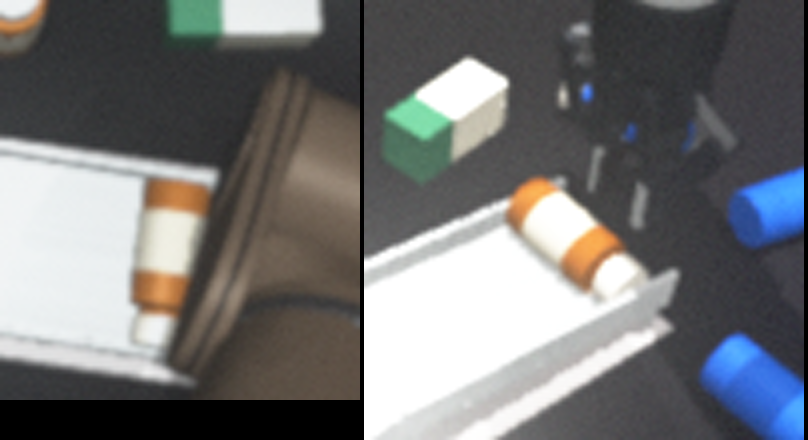

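Run:
```python
from h import *
q=np.load("g.npy");Z=R.from_euler('z',q[2])
for ta in(0,7,14):
    P=Z.apply(np.array([[x,-145.6,48.8-ta] for x in(12.3-22,12.3-15,12.3+15,12.3+22)])/1e3)+[q[0],q[1],0]
    print(ta,proj("side",P).round(1).tolist())
```

```text
0 [[318.6, 183.8], [316.6, 182.2], [308.2, 175.5], [306.3, 173.9]]
7 [[318.1, 185.9], [316.1, 184.3], [307.8, 177.5], [305.9, 176.0]]
14 [[317.7, 187.9], [315.7, 186.3], [307.5, 179.5], [305.6, 178.0]]
```

Tips come out at about TCP − 9 mm, with both fingers clear of the bottle and walls. Next I correct x and z and approach.

Call:
send_rows(plan=[[[0, 0.033, -0.028], [0, 0, 0]], [[-0.03, 0, 0], [0, 0, 0]], [[-0.03, 0, 0], [0, 0, 0]], [[-0.03, 0, 0], [0, 0, 0]], [[-0.02, 0, 0], [0, 0, 0]], [[-0.01, 0, 0], [0, 0, 0]], [[-0.01, 0, 0], [0, 0, 0]], [[-0.01, 0, 0], [0, 0, 0]], [[0, 0, 0], [0, 0, 0]]])

```text
time: 5.0
eef_pos: [0.5516, -0.1139, 0.0452]
tcp_rot: [-0.46, 0.537, -0.537, 0.46]
contact_force: [0.5, 0.6, 0.0]
opening: 0.351
```

```bash
python3 -c "
from h import *;where()"
```

```text
t 5.0 tcp in gutter mm [   9.  -139.7   45.2] open 0.351 F [0.44 0.7  0.04] 0.014
tool axes in gutter [[0.001, 0.0, 1.0], [-1.0, 0.0, 0.001], [-0.0, -1.0, 0.0]]
```

Call:
send_rows(plan=[[[-0.01, -0.001, 0], [0, 0, 0]], [[-0.01, -0.001, 0], [0, 0, 0]], [[-0.015, -0.0016, 0], [0, 0, 0]], [[-0.015, -0.0016, 0], [0, 0, 0]], [[-0.02, -0.0021, 0], [0, 0, 0]], [[-0.02, -0.0021, 0], [0, 0, 0]], [[-0.02, -0.0021, 0], [0, 0, 0]], [[-0.02, -0.0021, 0], [0, 0, 0]], [[-0.02, -0.0021, 0], [0, 0, 0]], [[-0.02, -0.0021, 0], [0, 0, 0]], [[-0.02, -0.0021, 0], [0, 0, 0]], [[-0.02, -0.0021, 0], [0, 0, 0]]])

```text
time: 6.2
eef_pos: [0.5554, -0.0888, 0.0478]
tcp_rot: [-0.46, 0.537, -0.537, 0.46]
contact_force: [-0.2, -1.1, 0.4]
opening: 0.353
```

```bash
python3 -c "
from h import *;where();look('p3',(240,140,340,240),(230,130,330,240),4)"
```

```text
t 6.2 tcp in gutter mm [   9.  -114.4   47.8] open 0.353 F [-0.03 -1.14  0.36] 0.014
tool axes in gutter [[0.001, -0.0, 1.0], [-1.0, 0.0, 0.001], [-0.0, -1.0, -0.0]]
```

View pics/p3.png

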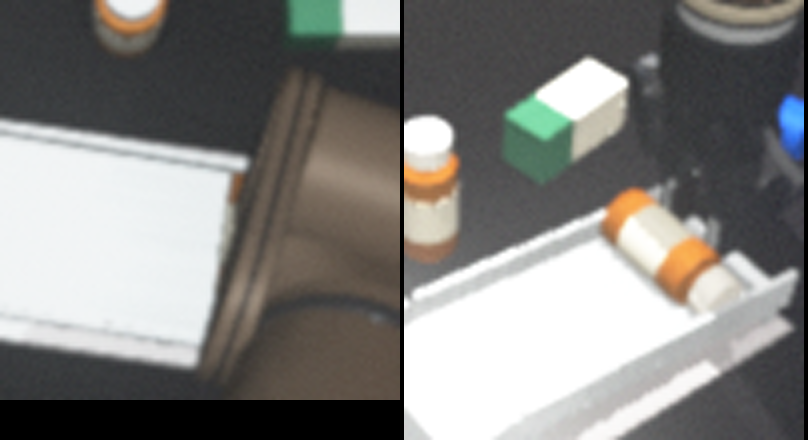

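The bottle (side crop, around (670,250)) has rolled up off the rest bar (now visible at (745,265)). It lies square, and the push force is about 1 N. Continuing at 25–30 mm/s.

Call:
send_rows(plan=[[[-0.022, -0.0023, 0], [0, 0, 0]], [[-0.025, -0.0026, 0], [0, 0, 0]], [[-0.025, -0.0026, 0], [0, 0, 0]], [[-0.025, -0.0026, 0], [0, 0, 0]], [[-0.025, -0.0026, 0], [0, 0, 0]], [[-0.025, -0.0026, 0], [0, 0, 0]], [[-0.025, -0.0026, 0], [0, 0, 0]], [[-0.025, -0.0026, 0], [0, 0, 0]], [[-0.025, -0.0026, 0], [0, 0, 0]], [[-0.025, -0.0026, 0], [0, 0, 0]], [[-0.025, -0.0026, 0], [0, 0, 0]], [[-0.025, -0.0026, 0], [0, 0, 0]]])

```text
time: 7.5
eef_pos: [0.5608, -0.0535, 0.0515]
tcp_rot: [-0.46, 0.537, -0.537, 0.46]
contact_force: [-0.4, -0.6, 1.0]
opening: 0.35
```

Call:
send_rows(plan=[[[-0.025, -0.0026, 0], [0, 0, 0]], [[-0.025, -0.0026, 0], [0, 0, 0]], [[-0.025, -0.0026, 0], [0, 0, 0]], [[-0.025, -0.0026, 0], [0, 0, 0]], [[-0.025, -0.0026, 0], [0, 0, 0]], [[-0.025, -0.0026, 0], [0, 0, 0]], [[-0.025, -0.0026, 0], [0, 0, 0]], [[-0.025, -0.0026, 0], [0, 0, 0]], [[-0.025, -0.0026, 0], [0, 0, 0]], [[-0.025, -0.0026, 0], [0, 0, 0]], [[-0.025, -0.0026, 0], [0, 0, 0]], [[-0.025, -0.0026, 0], [0, 0, 0]]])

```text
time: 8.7
eef_pos: [0.5663, -0.018, 0.0553]
tcp_rot: [-0.46, 0.537, -0.537, 0.46]
contact_force: [-0.6, -0.9, 0.0]
opening: 0.351
```

```bash
python3 -c "
from h import *;where();look('p4',(200,140,300,240),(205,150,305,260),4)"
```

```text
t 8.7 tcp in gutter mm [  8.9 -42.7  55.3] open 0.351 F [-0.45 -0.99  0.04] 0.014
tool axes in gutter [[0.001, -0.0, 1.0], [-1.0, 0.0, 0.001], [-0.0, -1.0, -0.0]]
```

View pics/p4.png

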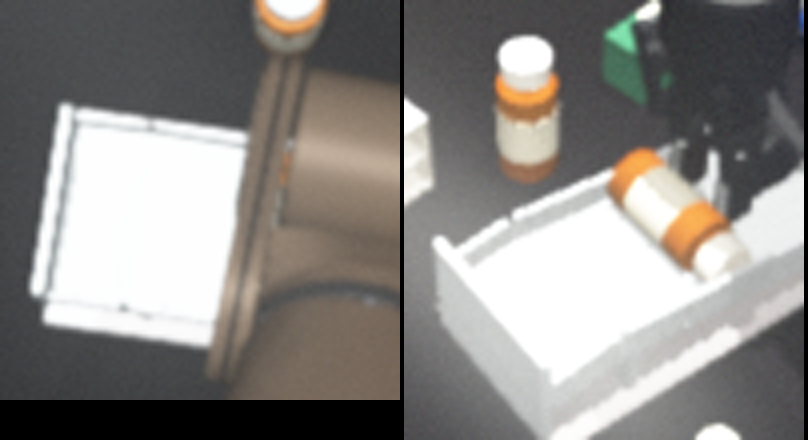

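The bottle (side crop, around (675,215)) is mid-ramp and still square across the gutter, and no bystander has moved. Continuing towards the crest.

Call:
send_rows(plan=[[[-0.025, -0.0026, 0], [0, 0, 0]], [[-0.025, -0.0026, 0], [0, 0, 0]], [[-0.025, -0.0026, 0], [0, 0, 0]], [[-0.025, -0.0026, 0], [0, 0, 0]], [[-0.025, -0.0026, 0], [0, 0, 0]], [[-0.025, -0.0026, 0], [0, 0, 0]], [[-0.025, -0.0026, 0], [0, 0, 0]], [[-0.025, -0.0026, 0], [0, 0, 0]], [[-0.025, -0.0026, 0], [0, 0, 0]], [[-0.025, -0.0026, 0], [0, 0, 0]], [[-0.025, -0.0026, 0], [0, 0, 0]], [[-0.025, -0.0026, 0], [0, 0, 0]]])

```text
time: 10.0
eef_pos: [0.5718, 0.0176, 0.059]
tcp_rot: [-0.46, 0.537, -0.537, 0.46]
contact_force: [-0.6, -0.9, 0.7]
opening: 0.347
```

Call:
send_rows(plan=[[[-0.025, -0.0026, 0], [0, 0, 0]], [[-0.025, -0.0026, 0], [0, 0, 0]], [[-0.025, -0.0026, 0], [0, 0, 0]], [[-0.025, -0.0026, 0], [0, 0, 0]], [[-0.025, -0.0026, 0], [0, 0, 0]], [[-0.025, -0.0026, 0], [0, 0, 0]], [[-0.025, -0.0026, 0], [0, 0, 0]], [[-0.025, -0.0026, 0], [0, 0, 0]], [[-0.02, -0.002, 0], [0, 0, 0]], [[-0.015, -0.0015, 0], [0, 0, 0]], [[-0.015, -0.0015, 0], [0, 0, 0]], [[-0.015, -0.0015, 0], [0, 0, 0]]])

```text
time: 11.2
eef_pos: [0.5767, 0.0489, 0.0623]
tcp_rot: [0.46, -0.537, 0.537, -0.46]
contact_force: [0.2, 0.1, 1.0]
opening: 0.35
```

Call:
send_rows(plan=[[[-0.012, -0.001, 0], [0, 0, 0]], [[-0.012, -0.001, 0], [0, 0, 0]], [[-0.012, 0, 0], [0, 0, 0]], [[-0.012, 0, 0], [0, 0, 0]], [[-0.012, 0, 0], [0, 0, 0]], [[-0.012, 0, 0], [0, 0, 0]], [[-0.012, 0, 0], [0, 0, 0]], [[-0.012, 0, 0], [0, 0, 0]], [[-0.012, 0, 0], [0, 0, 0]], [[-0.012, 0, 0], [0, 0, 0]]])

```text
time: 12.2
eef_pos: [0.5788, 0.0633, 0.0625]
tcp_rot: [-0.46, 0.537, -0.537, 0.46]
contact_force: [0.2, 0.8, 0.2]
opening: 0.348
```

```bash
python3 -c "
from h import *;where();look('p5',(200,140,300,240),(205,160,305,270),4)"
```

```text
t 12.2 tcp in gutter mm [ 8.8 39.5 62.5] open 0.348 F [0.07 0.86 0.22] 0.014
tool axes in gutter [[0.001, -0.0, 1.0], [-1.0, 0.0, 0.001], [-0.0, -1.0, -0.0]]
```

View pics/p5.png

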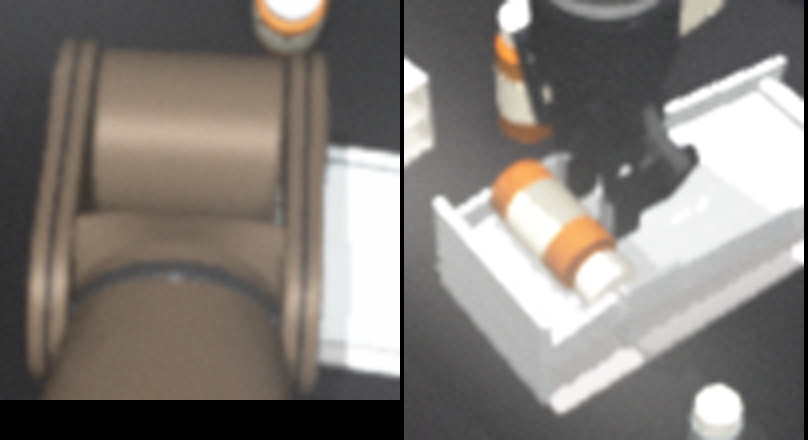

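Run:
```python
from h import *
q=np.load("g.npy");Z=R.from_euler('z',q[2])
for y,z in((60,58.8),(66,59.6),(70,58.9),(78,57.5),(91,55)):
    P=Z.apply(np.array([[47,y,z],[-45,y,z]])/1e3)+[q[0],q[1],0]
    print(y,((proj("side",P)-[205,160])*4+[404,0]).round(0).tolist())
```

```text
60 [[530.0, 175.0], [629.0, 278.0]]
66 [[521.0, 179.0], [620.0, 283.0]]
70 [[516.0, 183.0], [614.0, 287.0]]
78 [[504.0, 191.0], [602.0, 296.0]]
91 [[485.0, 204.0], [582.0, 311.0]]
```

The bottle's ends at (515,185) and (612,285) put its axis at y ≈ 70 mm, just past the crest. I'll follow on slowly for a few mm more and let it settle.

Call:
send_rows(plan=[[[-0.01, 0, 0], [0, 0, 0]], [[-0.01, 0, 0], [0, 0, 0]], [[-0.01, 0, 0], [0, 0, 0]], [[-0.01, 0, 0], [0, 0, 0]], [[-0.01, 0, 0], [0, 0, 0]], [[0, 0, 0], [0, 0, 0]], [[0, 0, 0], [0, 0, 0]], [[0, 0, 0], [0, 0, 0]], [[0, 0, 0], [0, 0, 0]], [[0, 0, 0], [0, 0, 0]]])

```text
time: 13.3
eef_pos: [0.5798, 0.0689, 0.0625]
tcp_rot: [0.46, -0.537, 0.537, -0.46]
contact_force: [0.1, 0.8, -0.0]
opening: 0.351
```

```bash
python3 -c "
from h import *;where();look('p6',(200,140,300,240),(205,160,305,270),4)"
```

```text
t 13.3 tcp in gutter mm [ 8.9 45.2 62.5] open 0.351 F [ 0.    0.83 -0.01] 0.014
tool axes in gutter [[0.001, 0.0, 1.0], [-1.0, 0.0, 0.001], [-0.0, -1.0, 0.0]]
```

View pics/p6.png

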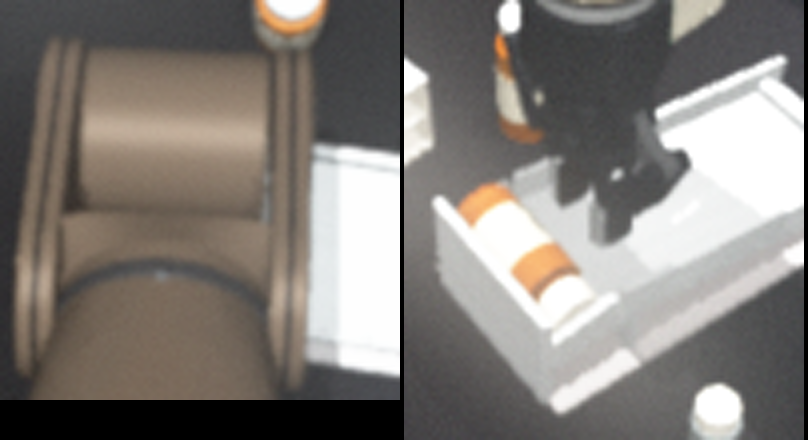

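The bottle now lies against the end stop (side crop: ends at (485,205) and (575,305)), clear of the fingers. Backing off downhill and up.

Call:
send_rows(plan=[[[0.05, -0.02, 0], [0, 0, 0]], [[0.1, -0.05, 0], [0, 0, 0]], [[0.1, -0.1, 0], [0, 0, 0]], [[0.1, -0.2, 0], [0, 0, 0]], [[0.2, -0.25, 0], [0, 0, 0]], [[0.25, -0.25, 0], [0, 0, 0]], [[0.3, -0.2, 0], [0, 0, 0]], [[0.35, 0, 0], [0, 0, 0]], [[0.35, 0, 0], [0, 0, 0]], [[0.35, 0, 0], [0, 0, 0]], [[0.2, 0, 0], [0, 0, 0]], [[0, 0, 0], [0, 0, 0]]])

```text
time: 14.6
eef_pos: [0.5359, -0.2138, 0.1924]
tcp_rot: [0.459, -0.537, 0.539, -0.459]
contact_force: [-0.4, 0.4, -0.5]
opening: 0.356
```

```bash
python3 -c "
from h import *;where();look('p7',(160,80,360,280),(130,130,330,290),2)"
```

```text
t 14.6 tcp in gutter mm [   8.9 -240.9  192.4] open 0.356 F [-0.45  0.34 -0.54] 0.014
tool axes in gutter [[-0.004, 0.002, 1.0], [-1.0, -0.002, -0.004], [0.002, -1.0, 0.002]]
```

View pics/p7.png

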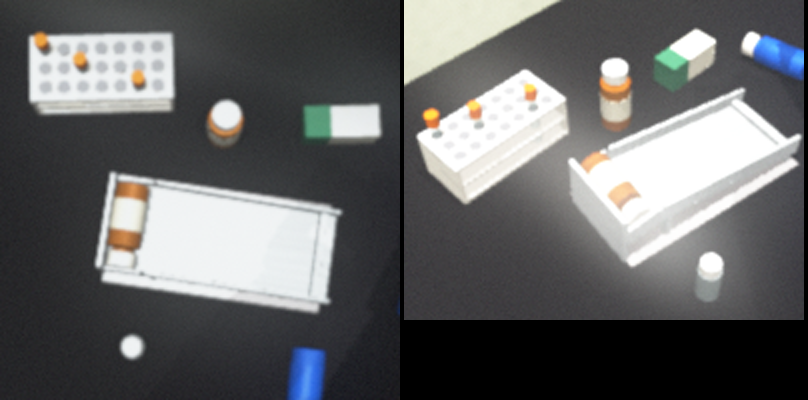

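The top view shows the bottle seated along the stop, from (130,182) to (121,266), and the bystanders appear unmoved. I'll do a numeric check, then sign off.

Run:
```python
from h import *
from plant import *
q=np.load("g.npy");Z=R.from_euler('z',-q[2])
P=[Z.apply(atz("top",(np.array(e)+.5)/2-.5+[160,80],.055)-[q[0],q[1],0])*1e3 for e in((130,182),(121,266))]
d=P[0]-P[1];print(np.round(P,1).tolist(),"mid",((P[0]+P[1])/2).round(1),"skew",round(np.arctan2(d[1],d[0]),3))
i0=cv2.imread("pics/top0.png").astype(int);i1=cv2.imread("pics/p7_top.png").astype(int);i2=read_camera("top")["img"].astype(int)
print("moving now:",np.abs(i2-i1)[160:240,200:335].max())
for n,b in(("rack",(170,90,250,140)),("spare",(260,125,285,155)),("carton",(308,128,353,153)),("vial",(218,245,234,262))):
    s=(slice(b[1],b[3]),slice(b[0],b[2]));print(n,cv2.phaseCorrelate(i0[s].mean(2),i1[s].mean(2)))
s=get_state();print(s["dq"].round(4),s["contact_force"].round(2))
```

```text
[[48.1, 96.3, 55.0], [-45.9, 92.0, 55.0]] mid [ 1.1 94.2 55. ] skew 0.045
moving now: 11
rack ((0.007666471183476631, -0.036754638842968035), 0.908453071171595)
spare ((0.598757761286242, -0.1501821224395279), 0.8634533455673854)
carton ((0.4631249415405918, 0.5322617043697644), 0.9383192448784604)
vial ((-0.13563817614926954, -0.1615306094342177), 0.9572628747815338)
[ 0.0238  0.002   0.0056 -0.0019 -0.0051 -0.0007] [-0.3   0.32  1.03]
```

```bash
python3 -c "
from plant import *;print(sign_off())"
```

```text
the job is handed in; nothing more can be done
None
```

The amber bottle is seated in the gutter against the end stop, and I have handed the job in. No verdict was reported, so what follows rests on my own checks. I rolled it up the slope with two part-closed fingertips at about 25–30 mm/s, slowing at the crest. It then rolled into the seat by itself, and I moved the hand down-slope and up, clear of everything.

- **Bottle position:** the last top picture puts it at gutter x ≈ 1 mm, y ≈ 94 mm, skew about 0.045 rad. The limits are ±15 mm, 85–97 mm and 0.12 rad.
- **Disagreement:** the measured y is about 3 mm above the nominal 91 mm, which is roughly the camera calibration error. Height was not measured separately; I assumed 55 mm.
- **At rest:** two pictures taken one after the other showed only noise-level differences around the bottle.
- **Forces and time:** the push readings were about 1 N, sampled only at the end of each move. The run took about 15 s of the 38 s allowed.
- **Bystanders:** the rack and vial shifted by less than 0.25 pixel. The spare bottle and carton showed 0.6–0.7 pixel (about 1.5 mm), most likely from lighting, and all four stood upright.
- **Fingertip reach:** at the opening I used, the tips stood about 9 mm ahead of the tool point by camera, not the stated 14 mm. I set the push height from the camera figure.

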